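Load the blank trolley and unhitch it

ROBOT

A 6-joint arm with a two-finger parallel gripper is mounted at the origin on the work surface. World frame = base frame: x ahead of the robot, y to its left, z up, the work surface at z = 0. Lengths are in mm, angles in rad, forces in N, time in s.
With the tool pointing down it reaches from about 350 to 975 mm from the base axis. Payload 7.1 kg.
Tool frame: the origin (TCP) lies on the front face of the gripper's body, between the roots of the fingers; the fingertips stand 80 mm ahead of it and the grasp point (between the pads) lies 61 mm ahead of it (env.tips_ahead is the distance from the TCP to the fingertips, in mm); z points along the fingers, y is the direction in which the jaws open and shut (so a half turn about z gives the same grasp; the last joint's range is limited). The gripper opens to 88 mm and grips with 3 to 60 N. Pads are 20 mm wide; open, the fingers measure 115 mm over their backs; the gripper's body (75 mm by 178 mm) begins 61 mm behind the grasp point.
Start: joints at [1.128, 0.423, 1.63, -0, 1.089, -0.019], TCP at [256.985, 569.705, 302.675] pointing down, gripper open.
Joint ranges: [-3, 3], [-0.9, 2.11], [0.09, 2.58], [-1.31, 4.45], [0.11, 2.69], [-2.54, 2.54]. Speed limits (rad/s): [2.39, 2.39, 3.01, 3.14, 3.14, 3.14].

INTERFACE

Orientations are given as a unit quaternion [x, y, z, w].
In Python, from station import env, set_gripper, viewer, workorder gives the robot as it stands. Calls block until the motion is done:
- env.reach(position, orientation): joint-space move of the TCP to a pose.
- env.move_l(position, rot=None, rate=150, f_stop=None): straight line of the TCP; rot=None keeps the orientation; rate is the mean speed in mm/s. With f_stop (N) it stops when the force on the tool has changed by that much, and returns True; else False.
- env.move_joints(angles): joint-space move.
- set_gripper(opening): finger opening in mm; the grip force is fixed at half the most; returns when the fingers have stopped.
- env.hold(seconds).
- env.ik(position, orientation): joint angles nearest the present ones, or None.
- env.read_state(): the state.
- viewer.camera(name): name is "scene" or "side" or "wrist"; returns the picture (384x512x3 uint8, blue, green, red); there is no depth.
- viewer.camera_params(name): a dict with "fx", "fy", "cx", "cy" (pixels), "pose" (4x4, takes a point from camera to world coordinates); the wrist camera has in their place "tool_from_camera" (4x4, takes a point from camera to tool coordinates, whose origin is the TCP and whose axes are the flange's). Camera axes: x right, y up, looking along -z (the intrinsics and any distortion apply to the point x, -y, -z); pixel columns grow to the right and rows downward; lengths in mm; the calibration is good to about 2 mm. A picture is of the moment at which its call begins: read the wrist's pose just before it. camera_params takes no time and is no camera call.
A pose or a line that the arm cannot do raises env.IKError and nothing moves.
- workorder.sign_off(): hands the job in, once; it reports no verdict.
The state is a dict: "time_s": time; "qpos": joint angles; "dq": joint speeds; "tau": joint torques, N m; "tool_pos": TCP position; "orientation": TCP orientation; "force": force on the tool from outside, world axes, zero at the start; "wrist_torque": the same for the moment, N m; "width": finger opening in mm.
Only numpy, scipy, OpenCV 4.12 (cv2) and the standard library are available. Lean on these libraries where they do the work, as an engineer would, in place of code of your own. Each camera call takes 0.05 s, during which the arm holds its last target.

TASK

Finish loading the little bench trolley: stack the two loose oblong carving blanks squarely, edges flush, on top of the one that already lies on its deck. Then unhitch it: pull the latch on the tongue's coupler sideways against its spring, lift the tongue until the coupler is well clear of the ball, about 6 cm up, and finish while still holding it raised there with the gripper. Leave the other things on the bench where they are.

Things in the scene. Friction and masses are not known exactly. Their poses are not given: they have to be found in the camera images.
- trolley: low four-wheeled trolley, parked and fixed, with the ball mount bolted to the bench in front of it. Origin at bench level under the middle of the deck. Plywood deck 160 (its x) x 180 (its y) mm, top 50 mm above the bench. The tongue runs out along its -y. Steel ball, 40 mm across, centre at x 0, y -280, z 50 mm in the trolley's frame, on a mount plate 8 mm high.
- pivot (a point): axis of the tongue's hinge on the trolley's front edge (trolley frame x 0, y -100, z 50 mm); the axis is the trolley's x direction.
- tongue (a joint): tongue hinge angle, rad: 0 = level, coupler fully down over the ball; grows as the coupler end rises, stop at 0.75. It weighs about 0.45 kg and falls back by itself when let go. While the latch is home the ball holds it down.
- socket (a point): middle of the coupler's socket (the grey box housing 56 x 64 mm at the end of the tongue, its top 29 mm above this point), 180 mm from the pivot; at the ball's centre when the coupler is down. Axes as the trolley's, tipping with the tongue.
- latch (a joint): how far the latch is pulled, m: 0 = home (its tooth under the ball), grows as it is pulled sideways along the trolley's -x direction (square to the tongue), stop at 0.018; the tooth clears the ball from about 0.008, leave some margin: 0.015. A spring pulls it home with 5 N at 0 to 12 N at 0.018. It rides on the coupler, so lifting by the pulled latch lifts the tongue.
- latch_grip (a point): grip height on the latch's upright steel tab, on the -x side of the coupler (37 mm along -x from the socket with the latch home, 58 mm above the socket). The tab is 14 mm thick along x and 24 mm along y, its flat part reaching from 19 mm below this point to 15 mm above; on top a 19 x 28 mm cap, 6 mm high, whose top is 20 mm above this point. The coupler's top is 29 mm below this point. Axes as the trolley's, tipping with the tongue.
- blank_base: oblong wooden carving blank 120 (its x) x 56 (its y) x 18 mm (z), loose, lying on the trolley's deck at the start: the bottom of the pile. Origin at the centre of its underside.
- blank_1: loose oblong wooden carving blank like the one on the deck, 120 (its x) x 56 (its y) x 18 mm (z), 85 g more or less, lying flat on the bench. Origin at the centre of its underside.
- blank_2: the other loose oblong carving blank, same size and look: 120 (its x) x 56 (its y) x 18 mm (z), lying flat on the bench. Origin at the centre of its underside.
- square_tile: flat-bottomed loose bystander on the bench, not to be disturbed; origin at the centre of its underside: square wooden tile 45 x 45 x 18 mm.
- round_blank: flat-bottomed loose bystander on the bench, not to be disturbed; origin at the centre of its underside: round wooden disc, 70 mm across, 20 mm high.
- sanding_block: flat-bottomed loose bystander on the bench, not to be disturbed; origin at the centre of its underside: cork block 70 x 45 x 32 mm.
- wax_tin: flat-bottomed loose bystander on the bench, not to be disturbed; origin at the centre of its underside: metal tin, 64 mm across, 45 mm high.
- mallet: flat-bottomed loose bystander on the bench, not to be disturbed; origin at the centre of its underside: carver's mallet standing on its head, 80 mm across, 195 mm high.
- chisel_wide: lying chisel, bystander, not to be disturbed: handle 125 mm along its -x, blade 90 mm along its +x, 26 mm high. Origin at bench level under the root of the blade.
- chisel_fine: lying narrow chisel, bystander, not to be disturbed: handle 125 mm along its -x, blade 80 mm along its +x, 26 mm high. Origin at bench level under the root of the blade.
Mind the look-alikes: they are no part of the job. Leave any purple or red look-alike of the blank_2 alone.

How it is judged (in metres and radians):
On the way, in this order (a step that is already met when the one before it is completed fails the run):
1. both loose blanks are stacked squarely on the one on the deck and let go (horizontal distance between each of blank_1, blank_2 and blank_base below 0.008 m and angle between the x axis of each of blank_1, blank_2 and the x axis of blank_base, either way round below 0.12 rad and z of blank_1 in the frame of blank_base between 0.014 and 0.041 m and angle between each of blank_1, blank_2, blank_base's own z axis and vertical below 0.06 rad and linear speed of each of blank_1, blank_2 below 0.03 m/s and z of blank_2 in the frame of blank_base between 0.014 and 0.041 m and z of any of blank_1, blank_2 in the frame of blank_base above 0.032 m and height (world z) of blank_base above 0.046 m and contact force between the fingers and blank_1 below 0.1 N and contact force between the fingers and blank_2 below 0.1 N), for 0.2 s.
2. the latch is pulled sideways while the tongue is still down (value of joint latch above 0.009 m and value of joint tongue below 0.06 rad), for 0.1 s.
3. the tongue is lifted off the ball and held (value of joint tongue above 0.25 rad and velocity of joint tongue between -0.1 and 0.1 rad/s and contact force between the fingers and trolley above 1 N), for 0.2 s.
At the end, for the whole second after the job is handed in: three blanks in one pile on the deck, each within 8 mm and 0.12 rad of the bottom one, flat, still, untouched; tongue still, above 0.25 rad (coupler 45 mm up), fingers bearing on tongue or latch (over 1 N); no bystander over 30 mm from its start (all of step 1 and all of step 3 and distance of each of chisel_wide, chisel_fine, mallet, round_blank, square_tile, sanding_block, wax_tin from where it was at the start of the episode below 0.03 m); the arm keeps its last pose, push and grip.
It fails at once if a bystander is pushed more than 30 mm away (distance of any of chisel_wide, chisel_fine, mallet, round_blank, square_tile, sanding_block, wax_tin from where it was at the start of the episode above 0.03 m).
It also fails if it takes over 67 s, if anything falls off the work surface, if the arm or the gripper's body presses on something with over 40 N, if the wrist force passes 120 N, or if a joint passes its speed limit or range.

## Working session

There is one attempt and no reset: what is moved stays moved. The work goes in short steps, each a Python script; the robot and the scene stay as the last script left them, time stands still between calls to the robot, and variables do not carry over. Pictures are saved under pics/ and viewed, and the job is handed in when it is done.

```bash
ls; mkdir -p pics; python3 - <<'E'
from station import env, viewer
import cv2
print(env.read_state())
for n in ["scene","side","wrist"]:
    cv2.imwrite(f"pics/{n}0.png",viewer.camera(n)); print(n,viewer.camera_params(n))
E
```

```text
pics
{'time_s': 0.0, 'qpos': array([ 1.12800619e+00,  4.23845298e-01,  1.63065694e+00,  1.82427977e-05,
        1.08860424e+00, -1.90693004e-02]), 'dq': array([ 1.12931671e-04, -6.43095638e-04, -5.82959996e-04,  6.58583740e-04,
        5.57089234e-05, -1.26466553e-03]), 'tau': array([-1.46479902e-03, -5.44630802e+01, -2.73659492e+01,  6.42654137e-02,
        2.28922610e-02, -1.16739243e-04]), 'tool_pos': array([256.80449932, 569.34292334, 301.91181088]), 'orientation': array([ 2.10283165e-01,  9.77640229e-01, -7.34970734e-04, -1.81107922e-04]), 'force': array([ 0.1597917 ,  0.10465312, -0.52267459]), 'wrist_torque': array([-0.05994215, -0.07318151, -0.00418232]), 'width': 87.90263660962022}
scene {'fx': 424.03568403055897, 'fy': 424.03568403055897, 'cx': 259.6715092222251, 'cy': 191.0565457800952, 'pose': array([[ 5.67486132e-01, -4.86542345e-01,  6.64256002e-01,
         1.52945362e+03],
       [ 8.23217531e-01,  3.51434387e-01, -4.45877526e-01,
        -6.68118379e+02],
       [-1.65041038e-02,  7.99856499e-01,  5.99964329e-01,
         1.01850181e+03],
       [ 0.00000000e+00,  0.
[... 288 characters left out ...]
.05511193e-01, -5.96783439e-01,
        -7.33061639e+02],
       [ 2.58742959e-02,  8.40543761e-01,  5.41125408e-01,
         7.47702433e+02],
       [ 0.00000000e+00,  0.00000000e+00,  0.00000000e+00,
         1.00000000e+00]])}
wrist {'fx': 344.2352941566118, 'fy': 344.2352941566118, 'cx': 257.44137767892397, 'cy': 191.26971548959582, 'tool_from_camera': array([[ 3.72249426e-04,  9.59546255e-01,  2.81550786e-01,
         7.75630807e+01],
       [ 9.99999914e-01, -4.09416927e-04,  7.31842593e-05,
        -7.07732949e-01],
       [ 1.85495340e-04,  2.81550735e-01, -9.59546325e-01,
        -8.16553954e+01],
       [ 0.00000000e+00,  0.00000000e+00,  0.00000000e+00,
         1.00000000e+00]])}
```

View pics/scene0.png

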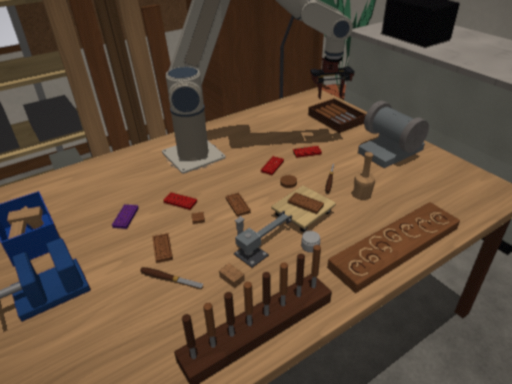

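View pics/side0.png

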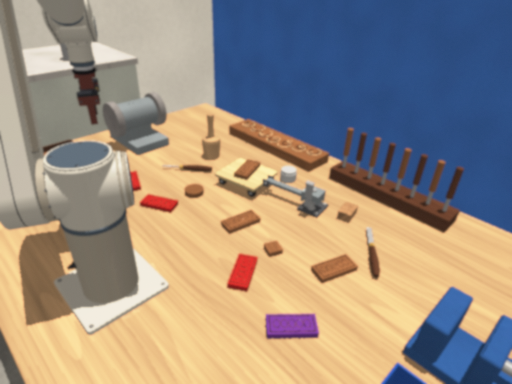

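View pics/wrist0.png

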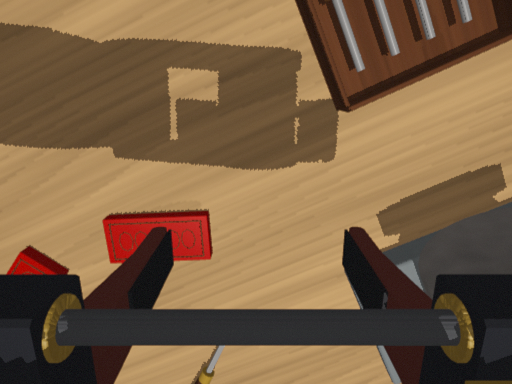

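The scene view shows the brown blanks at (237,204) and (162,247), the base on the deck at (307,202), and the coupler at (247,243). The side view shows the same blanks at (241,221) and (334,267). The red and purple pieces are look-alikes. Next come coarse positions.

```bash
cat > h.py <<'E'
import numpy as np, cv2
from station import env, set_gripper, viewer, workorder
from scipy.spatial.transform import Rotation as R
def campose(n):
    p=viewer.camera_params(n)
    if n!="wrist": return p,p["pose"]
    s=env.read_state(); T=np.eye(4); T[:3,:3]=R.from_quat(s["orientation"]).as_matrix(); T[:3,3]=s["tool_pos"]
    return p,T@p["tool_from_camera"]
def back(p,T,u,v,z):
    d=T[:3,:3]@np.array([(u-p["cx"])/p["fx"],-(v-p["cy"])/p["fy"],-1.]); o=T[:3,3]
    return o+d*(z-o[2])/d[2]
def proj(p,T,X):
    c=np.linalg.inv(T)@np.append(X,1); return np.array([p["cx"]-p["fx"]*c[0]/c[2], p["cy"]+p["fy"]*c[1]/c[2]])
def down(a):  # tool x at angle a, z down
    x=np.array([np.cos(a),np.sin(a),0]);z=np.array([0,0,-1.])
    return R.from_matrix(np.c_[x,np.cross(z,x),z]).as_quat()
def snap(n,f,crop=None,k=1):
    p,T=campose(n); im=viewer.camera(n); np.savez(f"pics/{f}.npz",T=T,im=im)
    if crop: 
        x,y,w,h=crop; im=im[y:y+h,x:x+w]
    if k!=1: im=cv2.resize(im,None,fx=k,fy=k,interpolation=cv2.INTER_CUBIC)
    cv2.imwrite(f"pics/{f}.png",im); return im
def load(n,f):
    return viewer.camera_params(n),np.load(f"pics/{f}.npz")["T"]
E
python3 - <<'E'
from h import *
for n,l in {"scene":[("b1",237,204,18),("b2",162,247,18),("base",307,202,68),("ball",247,243,80),("tile",198,217,18),("mallet",364,188,40),("sand",232,275,32),("tin",310,240,45),("round",288,181,20),("redA",180,201,18),("chis",170,276,13),("chf",330,180,13),("rack0",190,355,30),("rack1",322,300,30),("vice",50,290,50)],
 "side":[("b1",241,221,18),("b2",334,267,18),("base",247,170,68),("coupler",312,200,80),("tile",273,248,18),("round",194,190,20),("tin",288,174,45),("mallet",210,150,40),("sand",347,211,32),("redA",243,271,18),("chis",372,250,13),("chf",190,168,13)]}.items():
    p,T=campose(n)
    for a,u,v,z in l: print(n,a,back(p,T,u,v,z).round())
E
```

```text
scene b1 [439. -40.  18.]
scene b2 [ 487. -369.   18.]
scene base [631. 139.  68.]
scene ball [ 693. -159.   80.]
scene tile [ 420. -197.   18.]
scene mallet [666. 397.  40.]
scene sand [ 741. -248.   32.]
scene tin [771.  37.  45.]
scene round [435. 205.  20.]
scene redA [ 295. -208.   18.]
scene chis [ 617. -401.   13.]
scene chf [522. 354.  13.]
scene rack0 [ 909. -478.   30.]
scene rack1 [972. -85.  30.]
scene vice [ 495. -722.   50.]
side b1 [426. -41.  18.]
side b2 [ 477. -367.   18.]
side base [607. 125.  68.]
side coupler [ 617. -171.   80.]
side tile [ 408. -199.   18.]
side round [422. 206.  20.]
side tin [731.  29.  45.]
side mallet [641. 388.  40.]
side sand [ 713. -249.   32.]
side redA [ 280. -208.   18.]
side chis [ 625. -400.   13.]
side chf [513. 357.  13.]
```

```bash
python3 - <<'E'
from h import *
env.reach([560,-80,400],down(0)); env.hold(0.3)
snap("wrist","w1"); s=env.read_state(); print(s["time_s"],s["tool_pos"],s["qpos"].round(2))
im=cv2.imread("pics/w1.png"); cv2.imwrite("pics/w1b.png",cv2.resize(im,(800,600),interpolation=cv2.INTER_CUBIC))
E
```

```text
3.0583 [560.03921303 -79.76043954 399.94667467] [-0.16  0.24  1.66  0.    1.24  1.41]
```

View pics/w1b.png

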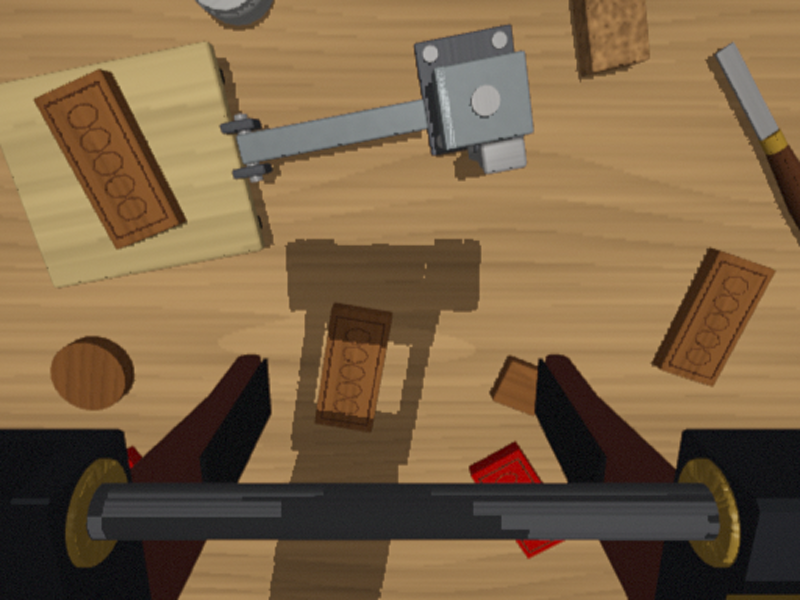

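Wrist view at 800x600: b1 is around (355,367), b2 around (713,317) and the base around (110,160). The coupler is at (485,100) with the latch tab at (500,155). I'll enlarge these.

```bash
python3 - <<'E'
import cv2,numpy as np
im=cv2.imread("pics/w1.png")
def c(x,y,w,h,k): return cv2.resize(im[y:y+h,x:x+w],None,fx=k,fy=k,interpolation=cv2.INTER_CUBIC)
a=c(190,180,75,110,5); b=c(410,150,90,110,5)
cv2.imwrite("pics/c1.png",a); cv2.imwrite("pics/c2.png",b)
cv2.imwrite("pics/c3.png",c(10,35,120,135,4)); cv2.imwrite("pics/c4.png",c(260,10,90,110,5))
E
```

```text
(no output)
```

View pics/c1.png

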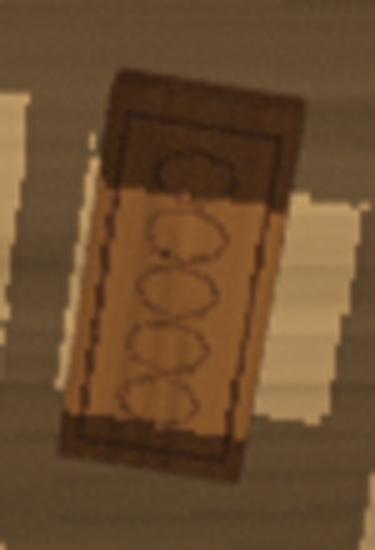

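View pics/c2.png

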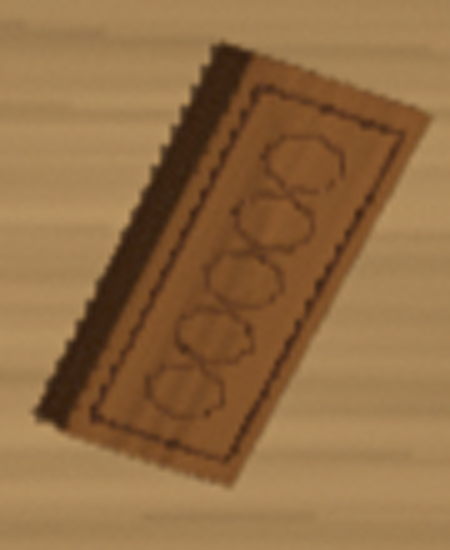

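View pics/c3.png

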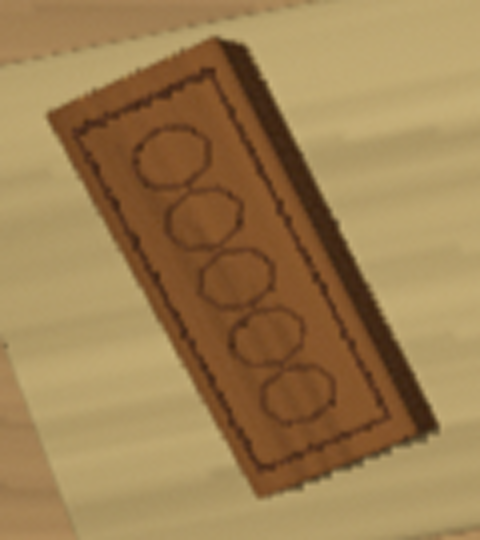

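View pics/c4.png

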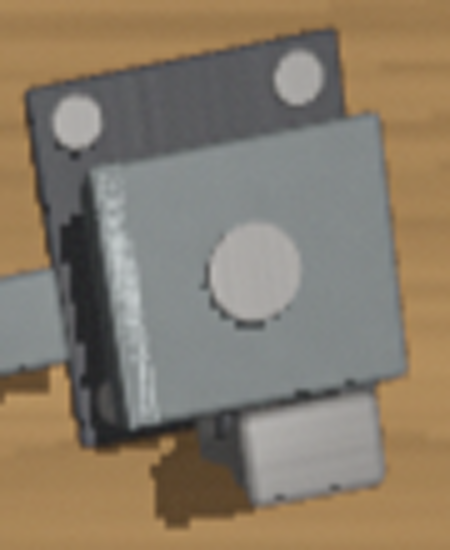

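```bash
cat > m1.py <<'E'
from h import *
p,T=load("wrist","w1")
def q(pts,off,k,z): return np.array([back(p,T,off[0]+x/k,off[1]+y/k,z)[:2] for x,y in pts])
def rep(n,P):
    print(n,P.round(1).tolist(),"c",P.mean(0).round(1),"L",np.linalg.norm(P-np.roll(P,-1,0),axis=1).round(1))
    d=(P[0]-P[3])+(P[1]-P[2]); print("  yaw long",np.arctan2(d[1],d[0]).round(3))
if __name__=="__main__":
    rep("b1",q([(120,70),(305,100),(240,480),(60,455)],(190,180),5,18))
    rep("b1in",q([(127,113),(284,138),(233,460),(77,434)],(190,180),5,18))
    rep("b2",q([(250,58),(432,116),(232,487),(68,428)],(410,150),5,18))
    rep("b2in",q([(260,87),(404,133),(228,461),(92,413)],(410,150),5,18))
    rep("base",q([(48,115),(217,38),(413,440),(262,496)],(10,35),4,68))
    rep("basein",q([(78,132),(212,70),(388,418),(262,468)],(10,35),4,68))
    rep("coup",q([(92,170),(378,115),(405,375),(133,430)],(260,10),5,79))
    rep("cap",q([(240,415),(375,392),(385,485),(255,505)],(260,10),5,128))
    rep("hub",q([(255,272)]*4,(260,10),5,82))
E
python3 m1.py
```

```text
b1 [[496.6, -19.2], [487.8, -71.2], [367.0, -51.1], [375.4, 3.0]] c [431.7 -34.6] L [ 52.8 122.4  54.7 123.2]
  yaw long -0.174
b1in [[483.8, -20.8], [476.4, -65.2], [373.8, -49.0], [382.4, -2.4]] c [429.1 -34.3] L [ 45.1 103.9  47.5 103. ]
  yaw long -0.168
b2 [[543.2, -357.6], [527.0, -410.6], [414.7, -373.8], [433.5, -322.8]] c [ 479.6 -366.2] L [ 55.5 118.2  54.3 115.2]
  yaw long -0.312
b2in [[535.1, -361.7], [522.1, -403.8], [423.0, -371.2], [438.2, -329.1]] c [ 479.6 -366.5] L [ 44.1 104.4  44.7 102.3]
  yaw long -0.321
base [[665.2, 185.7], [685.3, 134.8], [573.3, 93.4], [556.1, 141.4]] c [620.  138.9] L [ 54.7 119.5  51.  117.7]
  yaw long 0.37
basein [[660.6, 178.1], [677.0, 137.5], [579.9, 100.2], [564.7, 140.2]] c [620.6 139. ] L [ 43.7 104.1  42.8 103.2]
  yaw long 0.372
coup [[684.8, -102.8], [695.8, -164.1], [642.4, -173.6], [630.5, -113.1]] c [ 663.4 -138.4] L [62.2 54.2 61.7 55.2]
  yaw long 0.181
cap [[634.2, -130.1], [638.5, -156.5], [620.8, -159.7], [616.8, -133.9]] c [ 627.6 -145.1] L [26.8 18.1 26.1 17.7]
  yaw long 0.194
hub [[663.8, -138.6], [663.8, -138.6], [663.8, -138.6], [663.8, -138.6]] c [ 663.8 -138.6] L [0. 0. 0. 0.]
  yaw long 0.0
```

```bash
cat >> h.py <<'E'
def pick(x,y,a,zp=84):
    env.reach([x,y,170],down(a)); env.move_l([x,y,zp],rate=120,f_stop=8)
    set_gripper(50); s=env.read_state(); print("pick",s["width"],s["tool_pos"].round(1))
    env.move_l([x,y,230],rate=250)
def place(x,y,a,ztop,zp=84):
    env.reach([x,y,ztop+zp+30],down(a)); env.move_l([x,y,ztop+zp+6],rate=100)
    hit=env.move_l([x,y,ztop+zp-3],rate=25,f_stop=4); s=env.read_state(); print("place",hit,s["tool_pos"].round(1),s["time_s"])
    set_gripper(88)
    env.move_l([x,y,ztop+zp+70],rate=200)
E
python3 - <<'E'
from h import *
pick(430.5,-34.5,-0.171)
snap("wrist","w2")
s=env.read_state(); print(s["time_s"],s["width"],s["force"])
E
```

```text
pick 55.34462955882547 [430.6 -34.5  84.2]
6.35 55.55545764439498 [ 0.35204021  0.07956044 -0.14441417]
```

View pics/w2.png

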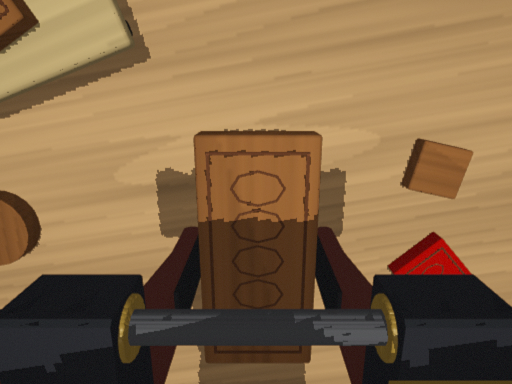

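The blank is held straight. Its front edge is at row ~136, columns 195–321. Before placing, I'll check how far it sits off centre along the blank.

```bash
python3 - <<'E'
from h import *
p,T=load("wrist","w2"); s=env.read_state(); Rm=R.from_quat(s["orientation"]).as_matrix()
zt=s["tool_pos"][2]-66
for u,v,z in [(258,131,zt-18),(258,131,zt),(258,137,zt),(258,360,zt),(195,137,zt),(321,137,zt),(206,152,zt),(310,152,zt),(258,152,zt),(258,347,zt)]:
    print(u,v,(Rm.T@(back(p,T,u,v,z)-s["tool_pos"])).round(1))
E
python3 - <<'E'
import cv2
im=cv2.imread("pics/w2.png"); cv2.imwrite("pics/c5.png",cv2.resize(im[115:165,185:335],None,fx=5,fy=5,interpolation=cv2.INTER_CUBIC))
cv2.imwrite("pics/c6.png",cv2.resize(im[325:384,185:335],None,fx=5,fy=5,interpolation=cv2.INTER_CUBIC))
E
```

```text
258 131 [58.5  0.9 83.9]
258 131 [60.6  0.8 65.9]
258 137 [58.   0.8 65.9]
258 360 [-58.5   1.   66.1]
195 137 [ 58.  -26.2  65.9]
321 137 [58.  27.9 65.9]
206 152 [ 51.5 -21.7  65.9]
310 152 [51.5 23.4 65.9]
258 152 [51.5  0.9 65.9]
258 347 [-50.3   0.9  66.1]
```

View pics/c5.png

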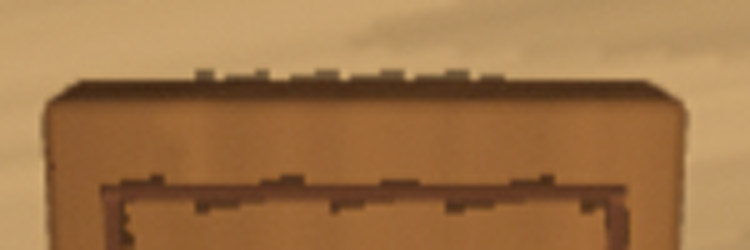

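View pics/c6.png

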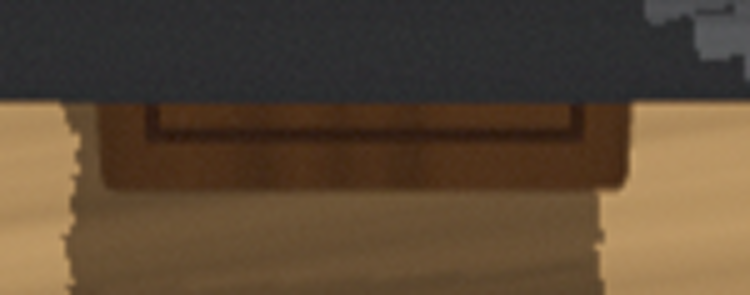

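```bash
python3 - <<'E'
from h import *
place(620.2,139.6,0.371,68)
env.reach([480,-366,240],down(-0.317))
E
python3 - <<'E'
from h import *
print(env.read_state()["time_s"])
snap("wrist","w3",None,1.5)
E
```

```text
place True [620.7 139.6 152. ] 8.0917
11.175
```

View pics/w3.png

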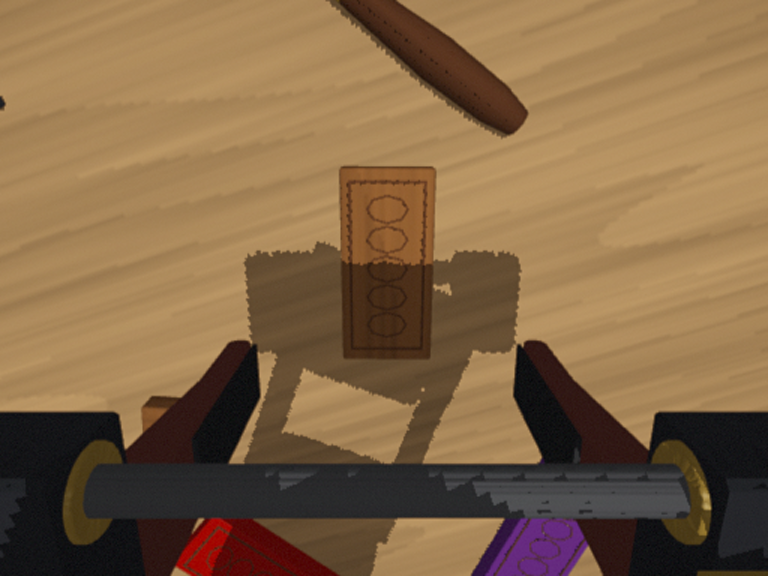

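The blank is straight beneath the gripper: edges at columns 340–435, rows 170–357 in this ×1.5 view. Plenty of time is left, so I'll check the centre, pick it up, and look at the pile before placing.

```bash
python3 - <<'E'
from h import *
p,T=load("wrist","w3"); s=env.read_state(); Rm=R.from_quat(s["orientation"]).as_matrix()
P=np.array([(Rm.T@(back(p,T,u/1.5,v/1.5,18)-s["tool_pos"]))[:2] for u,v in [(340,171),(435,171),(431,358),(343,358)]])
print(P.round(1),P.mean(0)); off=P.mean(0)-[0,.85]
d=P[0]+P[1]-P[2]-P[3]; da=np.arctan2(d[1],d[0]); print(da)
w=(Rm@np.append(off,0))[:2]+s["tool_pos"][:2]; print(w)
if abs(off).max()<6 and abs(da)<.06:
    pick(w[0],w[1],-0.317-da)
    env.reach([590,110,300],down(0.371)); env.hold(.2)
    snap("wrist","w4",None,1.5); print(env.read_state()["time_s"],env.read_state()["width"])
E
```

```text
[[ 57.2 -25.7]
 [ 57.2  28.9]
 [-59.5  29.5]
 [-59.5 -26.7]] [-1.13004417  1.50637882]
0.001837250932353269
[ 479.34098776 -365.43310665]
pick 55.86644258525663 [ 479.4 -365.5   84.3]
15.85 55.2257680778007
```

View pics/w4.png

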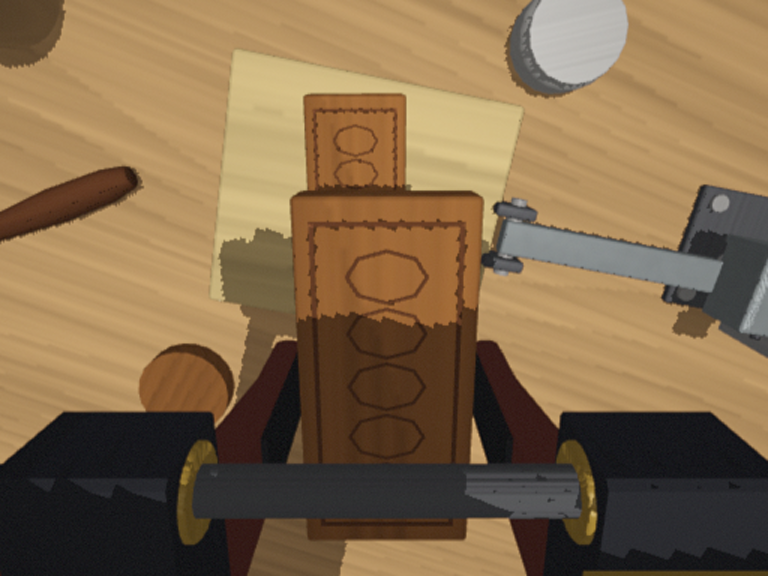

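The held blank is straight. The pile's far edge is at row ~96, columns 304–406, and the base isn't showing past b1. I'll compute the offset.

```bash
python3 - <<'E'
from h import *
p,T=load("wrist","w4"); s=env.read_state(); Rm=R.from_quat(s["orientation"]).as_matrix()
im=np.load("pics/w4.npz")["im"]; cv2.imwrite("pics/c7.png",cv2.resize(im[55:130,190:285],None,fx=7,fy=7,interpolation=cv2.INTER_CUBIC))
w=Rm[:2,:2]
def tl(u,v,z): return (Rm.T@(back(p,T,u/1.5,v/1.5,z)-s["tool_pos"])).round(1)
goal=(Rm.T@(np.array([620.2,139.6,0])-s["tool_pos"]))[:2]; print("goal",goal)
for q in [(304,96),(406,96),(304,185),(407,185)]: print(tl(*q,86)[:2]-goal)
zt=s["tool_pos"][2]-66
for q in [(292,200),(483,200),(307,540),(466,540)]: print("held",tl(*q,zt))
E
```

```text
goal [ 39.05966379 -17.41116685]
[ 57.74033621 -26.38883315]
[57.74033621 28.51116685]
[ 10.54033621 -28.48883315]
[10.54033621 29.61116685]
held [ 58.9 -26.3  66. ]
held [58.9 28.  66. ]
held [-58.6 -27.1  66. ]
held [-58.6  28.3  66. ]
```

View pics/c7.png

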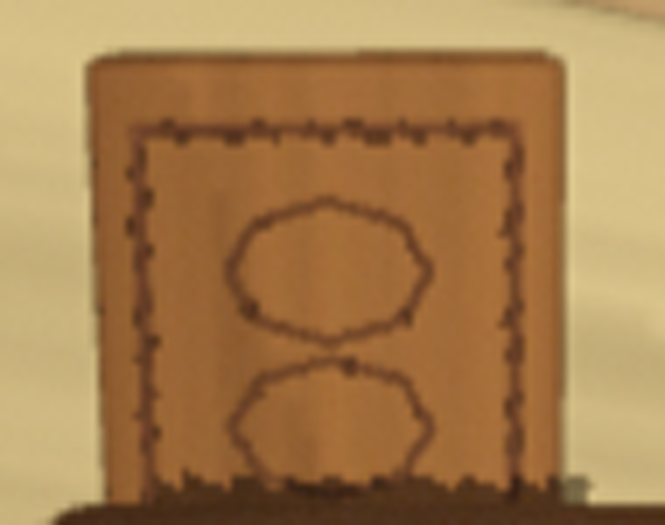

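The pile is within about 1 mm of the goal, so I'll place the second blank and inspect.

```bash
python3 - <<'E'
from h import *
place(620.2,139.6,0.371,86)
env.reach([590,-30,330],down(0.18)); env.hold(.2)
snap("wrist","w5",None,1.5); snap("side","s5",(200,130,140,100),5); print(env.read_state()["time_s"])
E
```

```text
place True [620.8 139.6 169.9] 17.0833
19.3667
```

View pics/w5.png

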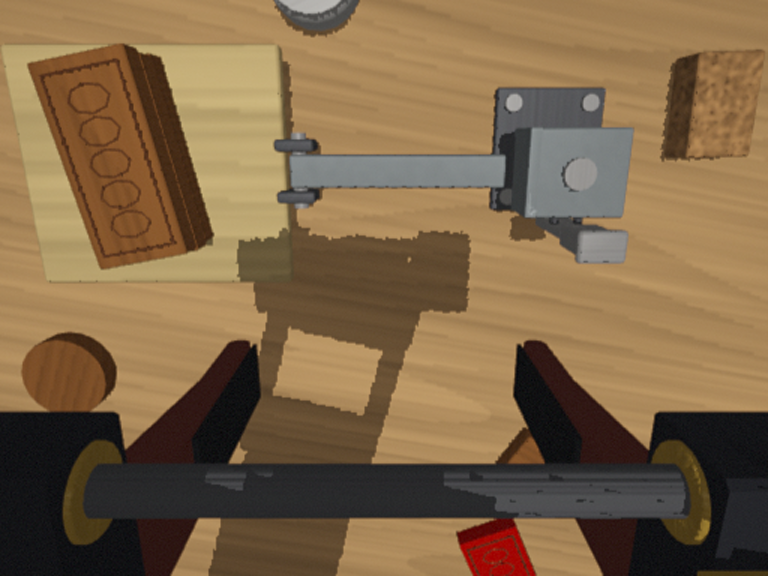

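View pics/s5.png

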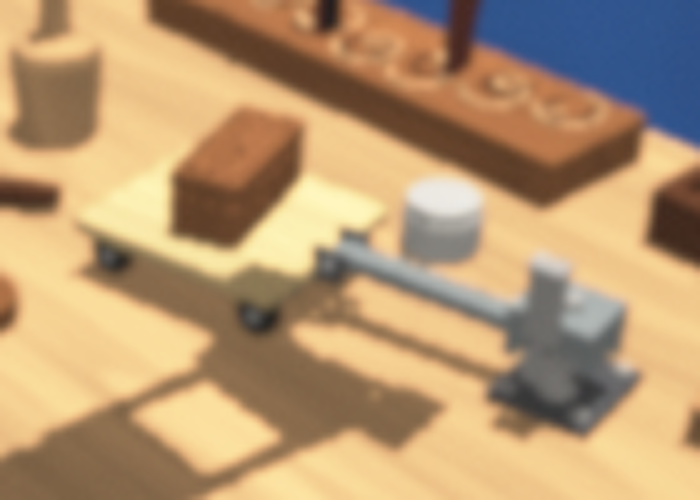

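The pile looks nearly flush. I'll look closer, and measure the tongue in the same view: its edges run at rows ~155 and 188, the socket hub is at (580,174), and the cap corners are around (577–627, 231–263).

```bash
python3 - <<'E'
from h import *
p,T=load("wrist","w5"); im=np.load("pics/w5.npz")["im"]
cv2.imwrite("pics/c8.png",cv2.resize(im[20:190,10:150],None,fx=3.5,fy=3.5,interpolation=cv2.INTER_CUBIC))
cv2.imwrite("pics/c9.png",cv2.resize(im[50:185,320:430],None,fx=4.4,fy=4.4,interpolation=cv2.INTER_CUBIC))
E
```

```text
(no output)
```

View pics/c8.png

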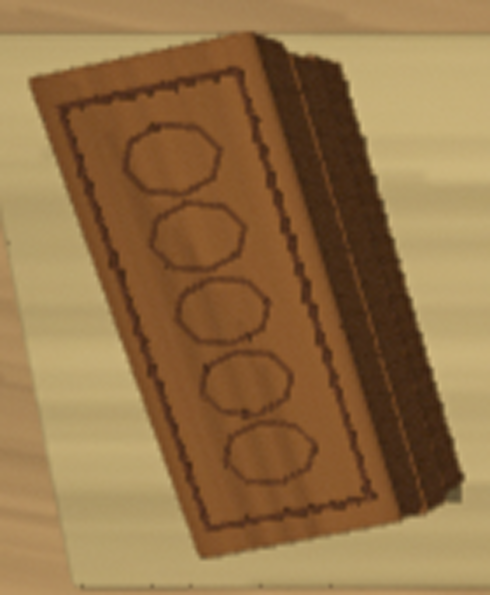

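View pics/c9.png

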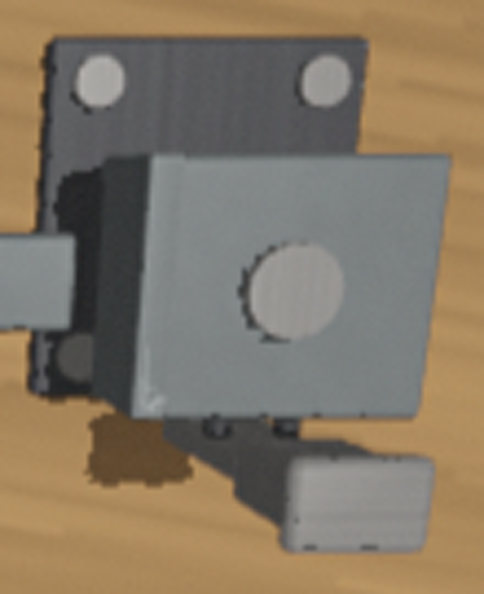

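```bash
python3 - <<'E'
from h import *
import m1
p,T=load("wrist","w5"); m1.p,m1.T=p,T
q,rep=m1.q,m1.rep
print("pile far", [q([c],(10,20),3.5,z)[0].round(1).tolist() for c,z in [((255,33),104),((300,52),86),((345,65),50)]])
print("pile near", [q([c],(10,20),3.5,z)[0].round(1).tolist() for c,z in [((400,520),104),((425,512),86),((462,485),50)]])
rep("top",q([(30,80),(255,33),(400,520),(203,558)],(10,20),3.5,104))
rep("cap",q([(288,460),(433,457),(428,550),(283,552)],(320,50),4.4,128))
rep("coup",q([(150,155),(450,155),(418,418),(132,418)],(320,50),4.4,79))
rep("hub",q([(296,291)]*4,(320,50),4.4,82))
a=q([(295,156)],(0,0),1.5,58)[0]; b=q([(500,156)],(0,0),1.5,58)[0]; print("tongue dir yaw",np.arctan2(*(b-a)))
print(T[:3,3])
E
```

```text
pile far [[685.9, 133.3], [684.8, 130.9], [685.8, 134.8]]
pile near [[575.7, 91.6], [573.9, 91.3], [574.1, 92.7]]
top [[666.1, 185.0], [685.9, 133.3], [575.7, 91.6], [556.1, 141.7]] c [620.9 137.9] L [ 55.3 117.9  53.8 118.2]
  yaw long 0.368
cap [[633.9, -128.8], [639.4, -155.5], [622.0, -160.1], [616.6, -132.9]] c [ 628.  -144.3] L [27.2 18.1 27.7 17.9]
  yaw long 0.248
coup [[685.4, -101.8], [696.7, -163.4], [642.6, -173.9], [631.2, -112.2]] c [ 664.  -137.8] L [62.7 55.1 62.7 55.1]
  yaw long 0.191
hub [[664.1, -138.6], [664.1, -138.6], [664.1, -138.6], [664.1, -138.6]] c [ 664.1 -138.6] L [0. 0. 0. 0.]
  yaw long 0.0
tongue dir yaw 2.959219718051899
[665.58985656 -15.23229006 410.29165222]
```

The pile agrees within about 2 mm at all levels. Trolley yaw is ≈0.183, and the tab at (627.8,-144) matches its nominal offset from the socket. Now I'll grip the tab across its thickness.

```bash
cat >> h.py <<'E'
YAW=0.183; Rt=R.from_euler("z",YAW)
SOCK=np.array([664.0,-137.8,50.]); PIV=SOCK+Rt.apply([0,180,0])
R0=R.from_quat(down(YAW+np.pi/2))
def latchpose(pull,th,gz=0):
    A=Rt*R.from_euler("x",-th)   # tongue attitude
    g=PIV+A.apply([-37-pull,-180,58+gz])
    q=A*Rt.inv()*R0
    return g-q.apply([0,0,61.]), q.as_quat()
E
python3 - <<'E'
from h import *
p,q=latchpose(0,0); print(p,PIV)
set_gripper(45)
env.reach(p+[0,0,60],q); print(env.move_l(p,rate=60,f_stop=5)); 
s=env.read_state(); f0=s["force"]; print(s["tool_pos"],f0)
set_gripper(5); env.hold(.2); s=env.read_state(); print(s["width"],s["force"]-f0,s["tool_pos"],s["time_s"])
snap("wrist","w6"); snap("side","s6",(220,90,140,130),4)
E
```

```text
[ 627.61781943 -144.53327089  169.        ] [631.243547    39.19439196  50.        ]
False
[ 627.88814978 -144.60694671  169.43560668] [0.16131384 0.15671587 1.22934246]
18.831463289627266 [ 4.38044859  1.07502307 -3.89309432] [ 628.43919522 -144.39829186  169.25788288] 23.6083
```

View pics/w6.png

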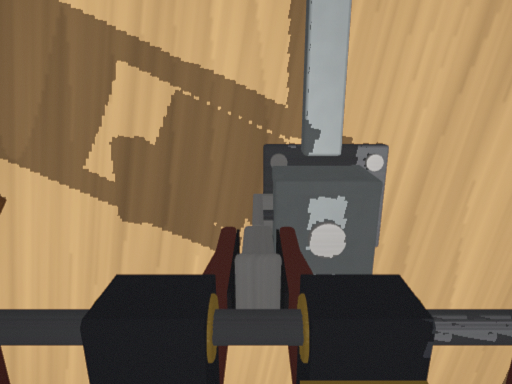

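View pics/s6.png

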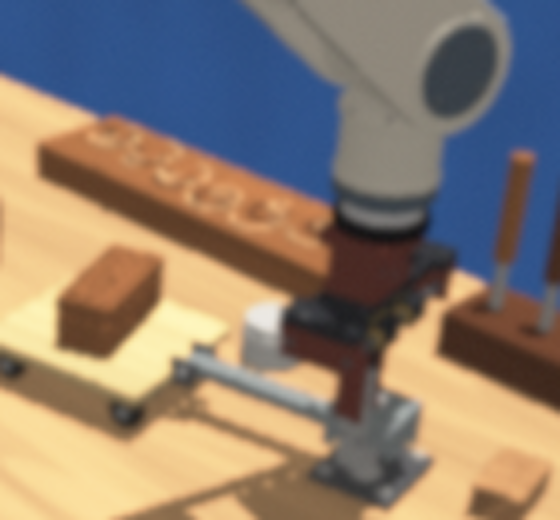

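Width 18.8 mm means the pads caught the 19 mm cap instead of the 14 mm tab. I'll reopen, go 7 mm lower so the tips sit about 3 mm above the coupler, and regrip.

```bash
python3 - <<'E'
from h import *
set_gripper(45); env.hold(.1); f0=env.read_state()["force"]
p,q=latchpose(0,0,-7)
print(env.move_l(p,rot=q,rate=25,f_stop=5)); s=env.read_state(); print(s["tool_pos"],s["force"]-f0)
set_gripper(5); env.hold(.2); s=env.read_state(); print(s["width"],s["force"]-f0,s["tool_pos"],s["time_s"])
E
```

```text
False
[ 627.472276   -144.5082317   161.67275129] [-0.5316593   1.4267693   0.27336438]
18.466129954312805 [ 4.61373291  2.27977718 -2.64796959] [ 628.46727375 -144.38801547  162.17111263] 25.5833
```

```bash
python3 - <<'E'
from h import *
snap("wrist","w7",(170,180,180,204),4) ; s=env.read_state(); print(R.from_quat(s["orientation"]).as_matrix().round(3))
E
python3 - <<'E'
import cv2
im=cv2.imread("pics/w7.png"); cv2.imwrite("pics/w7b.png",im[:600])
E
```

```text
[[-0.182  0.983  0.002]
 [ 0.983  0.182 -0.   ]
 [-0.     0.002 -1.   ]]
```

View pics/w7b.png

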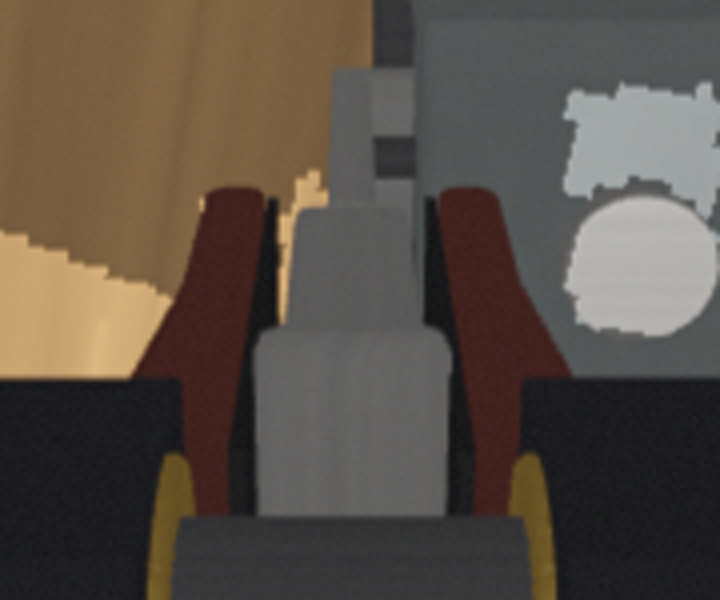

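The picture confirms it: the long flat finger pads close on the cap and leave gaps at the tab. The cap grip is square and its friction is ample for a load of about 3–5 N, so I'll pull the latch in this grip and watch the deflection.

```bash
python3 - <<'E'
from h import *
s0=env.read_state(); 
p,q=latchpose(16.5,0,-6); print(env.move_l(p,rot=q,rate=30)); env.hold(.3)
s=env.read_state(); d=Rt.inv().apply(s["tool_pos"]-s0["tool_pos"]); print("moved",d,"force tr",Rt.inv().apply(s["force"]-s0["force"]),s["width"],s["time_s"])
print(Rt.inv().apply(s["tool_pos"]-latchpose(0,0,-6)[0]))
snap("wrist","w8",(170,180,180,150),4)
E
```

```text
False
moved [-15.40199882   0.40944512   0.98283076] force tr [ 4.92865024  3.55208458 -5.37314646] 18.45263188555358 26.6333
[-14.55064968   0.39092339   0.13999405]
```

View pics/w8.png

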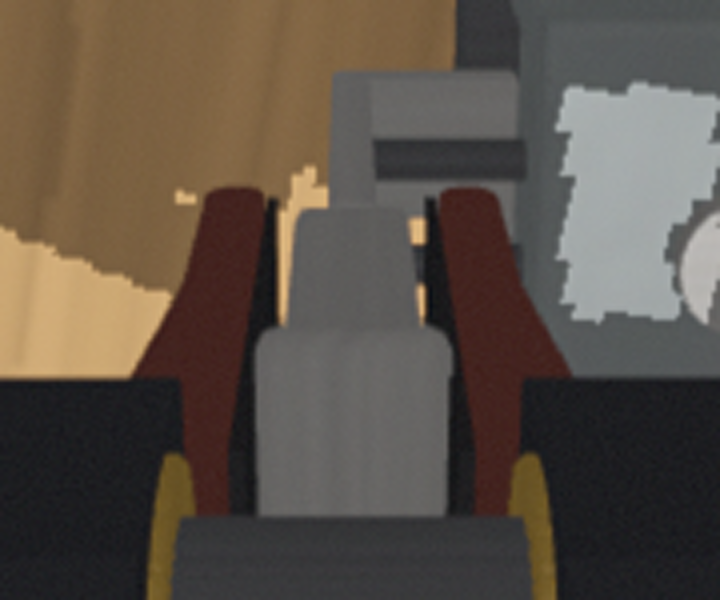

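The latch is out ~15 mm (the gap to the housing has opened) with the grip unchanged. Now I'll lift along the arc.

```bash
python3 - <<'E'
from h import *
for th in np.arange(0.05,0.3501,0.05):
    p,q=latchpose(16.5,th,-6)
    try: env.move_l(p,rot=q,rate=40)
    except env.IKError as e: print(th,e); break
    s=env.read_state(); print(round(th,2),s["force"].round(1),s["width"].round(2),(s["tool_pos"]-p).round(1))
    if abs(s["force"]).max()>35: break
env.hold(.4); s=env.read_state(); print(s["time_s"],s["force"],s["width"])
snap("wrist","w9",None,1.5); snap("side","s9",(220,90,140,130),4); snap("scene","g9",(190,130,170,160),4)
E
```

```text
Traceback (most recent call last):
AttributeError: 'float' object has no attribute 'round'
```

```bash
python3 - <<'E'
from h import *
for th in np.arange(0.05,0.3501,0.05):
    p,q=latchpose(16.5,th,-6)
    try: env.move_l(p,rot=q,rate=40)
    except env.IKError as e: print(th,e); break
    s=env.read_state(); print(round(th,2),s["force"].round(1),round(s["width"],2),(s["tool_pos"]-p).round(1))
    if abs(s["force"]).max()>35: break
env.hold(.4); s=env.read_state(); print(s["time_s"],s["force"],s["width"])
snap("wrist","w9",None,1.5); snap("side","s9",(220,90,140,130),4); snap("scene","g9",(190,130,170,150),4)
E
```

```text
0.05 [ 9.3  5.8 -6.7] 18.63 [1.8 0.7 0.1]
0.1 [10.1  3.4 -6.6] 18.38 [2.  0.9 0.4]
0.15 [10.3  4.4 -6.4] 18.54 [2.  0.9 0.4]
0.2 [10.4  4.3 -6.7] 18.69 [2.1 0.9 0.4]
0.25 [ 9.8  3.6 -6.9] 18.6 [2.1 1.  0.4]
0.3 [ 9.8  3.2 -7.1] 18.53 [2.1 1.  0.3]
0.35 [10.3  2.6 -7.3] 18.8 [2.1 1.  0.3]
30.25 [ 9.32717264  3.61168201 -7.26041618] 18.9642028731102
```

View pics/w9.png

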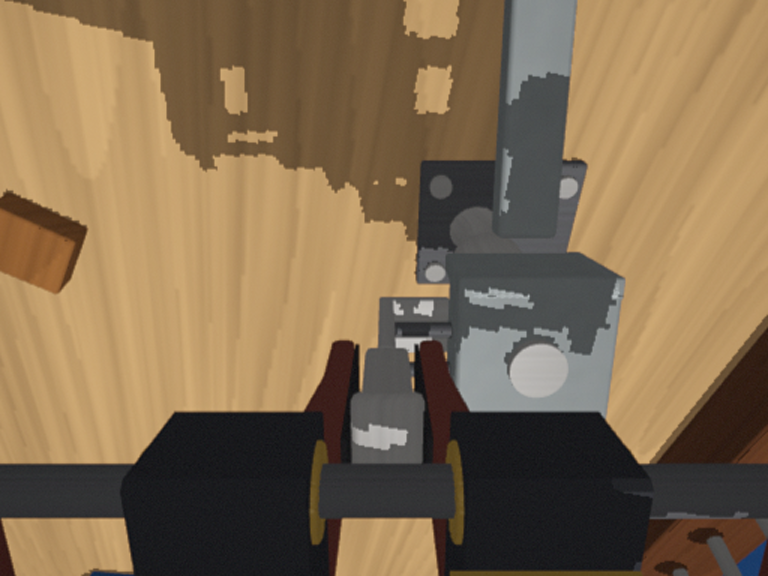

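View pics/s9.png

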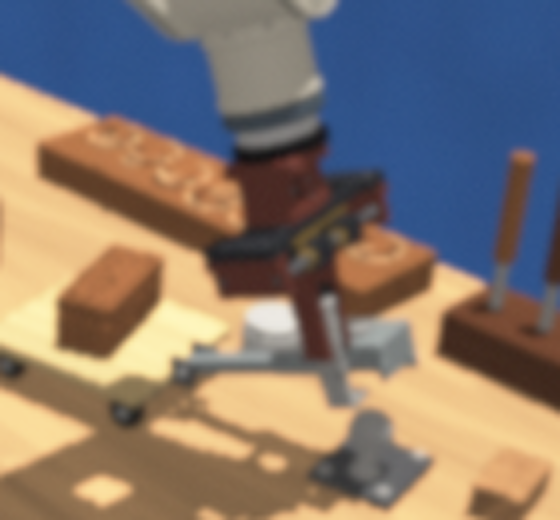

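View pics/g9.png

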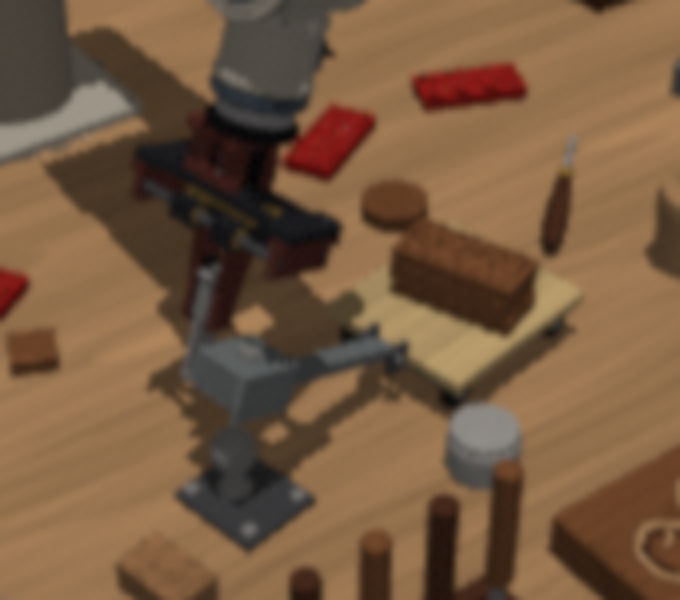

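The coupler is clear of the ball, the pile is intact, and the bystanders in view are in place. A short steadiness check, then sign-off.

```bash
python3 - <<'E'
from h import *
a=viewer.camera("wrist"); env.hold(1.0); b=viewer.camera("wrist"); s=env.read_state()
print("pixdiff",cv2.absdiff(a,b).max(),abs(s["dq"]).max(),s["force"],s["width"],s["time_s"])
workorder.sign_off()
E
```

```text
pixdiff 43 0.0022922822083227498 [10.88783499  3.58604102 -6.55520329] 18.633256922534745 31.5
the job is handed in; nothing more can be done
```

I stacked both loose brown blanks on the one on the deck, then pulled the latch and lifted the tongue. I handed the job in at 31.5 s with the tongue still held up.

- **Pile:** measured from above, the edges of the three blanks agree within about 2–3 mm and the top blank's yaw matches the base (0.37 rad). The later pictures show the pile still intact.
- **Latch:** I pulled it about 15 mm with the tongue down. The fingers gripped the 19 mm cap on top of the tab (width about 18.6 mm), not the 14 mm tab itself. Lowering the fingers 7 mm and regripping did not change that, so I kept the cap grip.
- **Tongue:** I lifted it along its arc to a commanded 0.35 rad, about 62 mm at the coupler. The pictures show the coupler clear of the ball. I did not measure the angle itself.
- **Last checks:** after holding 1 s, the force on the tool was about 13 N, joint speeds were at most 0.002 rad/s and the grip width was steady. Two wrist pictures 1 s apart differed by up to 43 grey levels in places. I put that down to edge or shadow noise but did not trace it.
- **Bystanders:** none was touched on purpose, and those in view look in place. I did not re-measure their positions.

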